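# Set and lock the load-range selector of a masonry test frame

### The arm

A 6-joint arm with a two-finger parallel gripper is mounted at the origin on the work surface. World frame = base frame: x ahead of the robot, y to its left, z up, the work surface at z = 0. Lengths are in m, angles in rad, forces in N, time in s.
With the tool pointing down it reaches from about 0.3 to 0.75 m from the base axis. Payload 8.5 kg.
Tool frame: the origin (TCP) lies between the finger pads; the fingertips stand 22 mm ahead of it and the grasp point (between the pads) lies 3 mm ahead of it; z points along the fingers, y is the line along which they close (so a half turn about z gives the same grasp; the last joint's range is limited). The gripper opens to 85 mm and grips with 20 to 120 N. Pads are 22 mm wide; open, the fingers measure 114 mm over their backs; the gripper's body (76 mm by 85 mm) begins 54 mm behind the grasp point. The pads swing forward as they close: fully open they stand 13 mm farther back than shut.
Start: joints at [-0.215, 0.381, 1.297, -0, 1.464, -0.215], TCP at [0.55, 0, 0.253] pointing down, gripper open.
Joint ranges: [-3.11, 3.11], [-0.89, 2.33], [0.22, 2.48], [-1.42, 4.56], [0.17, 2.85], [-2.88, 2.88]. Speed limits (rad/s): [2.39, 2.39, 3.14, 3.14, 3.14, 3.14].

### API

Orientations are given as a unit quaternion [x, y, z, w].
In Python, from plant import readout, imaging, order gives the robot as it stands.
- The arm moves only by the tool carry_out, never from a script. Its argument "motion" is a list of rows, each an object with "dp": the shift along the tool's x, y, z in cm, a list of three; "rotation": the turn, a rotation vector about the tool's x, y, z in rad, a list of three; "gripper": the finger opening in cm, from 0 to 8.54. In form: [{"dp": [dx, dy, dz], "rotation": [rx, ry, rz], "gripper": gripper}, ...]. A call has 1 to 5 rows; each row shifts and turns the commanded pose from where the row before left it, along the tool's axes as they then stand; what a row does not reach is not made up. A row lasts 1/8 s, in which the tool goes at most 62.5 mm and 10.7 degrees, less where a joint would pass 70% of its speed; a pose out of reach is approached as far as the arm can. A call is refused whole if a number of a shift passes 6.25 or a number of a turn 0.188, either way. A call with a gripper value outside its range is refused whole. The fingers move at their own pace and stop on an object; "force" is the grip in N (left out, the last holds). Time passes only in rows, so rows that do not move let the fingers close. It gives the time, the measured TCP pose, the force, the opening and the grip force at its end, in the units of the state.
- readout.get_state(): the state, without advancing time (a new reading comes with each control period).
- imaging.capture(name): name is "scene" or "side" or "wrist"; returns (picture, depth): 384x512x3 uint8, blue, green, red; 384x512 float32, m along the optical axis (not along the pixel's ray), 0 where there is no reading.
- imaging.camera_model(name): a dict with "vertical_fov" (degrees; the focal length in pixels is half the picture's height over the tangent of half this angle, whatever the lens; pixels are square), "cx", "cy" (the principal point, pixels), "camera_from_world" (4x4, takes a point from world to camera coordinates); the wrist camera has in their place "mount" (4x4, takes a point from camera to tool coordinates, whose origin is the TCP and whose axes are the flange's). Camera axes: x right, y up, looking along -z (the intrinsics and any distortion apply to the point x, -y, -z); pixel columns grow to the right and rows downward; lengths in m; the calibration is good to about 2 mm. A picture is of the moment at which its call begins: read the wrist's pose just before it. camera_model takes no time and is no camera call.
- order.job_done(): hands the job in; it is judged then, once.
The state is a dict: "t": time; "qpos": joint angles; "joint_vel": joint speeds; "joint_torque": joint torques, N m; "tool_pos": TCP position; "eef_rot": TCP orientation; "contact_force": force on the tool from outside, world axes, zero at the start; "ft_torque": the same for the moment, N m; "width": finger opening in m; "grip_force": force on a finger pad.
Only numpy, scipy, OpenCV 4.12 (cv2) and the standard library are available. Lean on these libraries where they do the work, as an engineer would, in place of code of your own. Each camera call takes 0.05 s, during which the arm holds its last target. There are 200 camera calls.

### The job

On the sloping face of the control box, turn the bar-shaped selector knob anticlockwise all the way back to its first click, and from there clockwise exactly three clicks. Then lock the setting: turn the steel lock ring underneath it clockwise by its tab until it is tight against its stop, with the selector still on its new click. Leave the small round knob alone, do not move the specimens and tools lying around, and let go of everything when done.

Things in the scene. Friction and masses are not known exactly. Their poses are not given: they have to be found in the camera images.
- console: Fixed grey wedge-shaped control box: 190 mm deep (x), 340 mm wide (y), 50 mm high at its front edge (-x), 151 mm at its back; its top is one flat face sloping down 28 degrees to the front. Origin: centre of the underside; x to its back, y to its left, z up. Its front looks to the far right as seen from the robot: yaw 1.7 to 2.6 rad.
- dial: Fixed dark steel dial plate, 136 mm across, 3 mm thick, on the sloping face. Origin: on the face, on the common axis of selector and ring; z is that axis, straight out of the face (28 degrees off vertical, to the front); x up the slope, y left. Heights (h) are along z from here. 7 white ticks at 72, 48 .. -72 degrees from x towards y mark the clicks. Stop pin: radius 42 mm, -49 degrees, h 13 mm.
- selector_grip (a point): Point on the selector's axis at h 50 mm, where its bar is pinched. Selector: black plastic; round skirt 48 mm across, h 14 to 22 mm; above it an upright grip bar, 52 mm long (26 mm each side of the axis), 14 mm thick (9 mm in the last 12 mm at the pointer end), h 22 to 60 mm. A white line on top marks the slimmer pointer end.
- selector_pointer (a point): Pointer end of the selector's bar: 26 mm from the axis, h 50 mm, turning with the selector. The bar lies along the line from selector_grip to here and aims at the tick of the present click.
- selector (a joint): Turn of the selector, rad, growing clockwise seen from outside the face. Seven spring detents 24 degrees (0.4189 rad) apart: 0 (pointer 72 degrees left of up the slope), 0.419, 0.838, 1.257, 1.676, 2.094, 2.513, with end stops just beyond. Starts between the second and the fourth. A click takes up to about 0.1 N m; let go, it snaps to the nearest detent.
- tab (a point): Middle of the lock ring's tab, 54 mm from the axis, h 25 mm. Ring: steel, 70 mm across, h 3 to 13 mm, under the selector, same axis. Tab: upright fin on its rim at the lower side of the dial, 42 to 66 mm from the axis, 9 mm thick along the turning direction, h 7 to 31 mm. A small lug opposite the tab meets the stop pin when the ring is tight.
- lock_ring (a joint): Turn of the lock ring, rad, growing clockwise seen from outside the face: 0 slack, 1.2 tight against the stop. The tab points 214.4 degrees minus this turn from the dial's x towards its y: it sweeps from lower right to lower left. Starts between 0 and 0.45. Stiff (0.06 N m), stays where left, turns independently of the selector.
- trim (a joint): Turn, rad, of the small plain round knob (26 mm across, 18 mm high) low on the left of the sloping face, 165 mm left of the selector. Starts at 0; not to be turned.
- prism: Bystander: two bonded half bricks with a mortar joint, 100 x 100 mm, 114 mm high, standing loose behind the box. Origin: centre of its underside.
- half_brick: Bystander: loose half brick, 110 x 100 mm, 52 mm high, beyond the box's right end. Origin: centre of its underside.
- shard: Bystander: loose brick chip, 55 x 40 mm, 20 mm high, off the box's front right corner. Origin: centre of its underside.
- hammer: Bystander: loose hammer lying on the table in front of the box. Origin: centre of its underside.

How it is judged:
By the outcome, as a careful person would: the job done as asked, in the order asked, and still so for the second after the job is handed in, with the robot touching nothing.
It also fails if it takes over 54 s, if anything falls off the work surface, if the arm or the gripper's body presses on something with over 40 N, if the wrist force passes 120 N, or if a joint passes its speed limit or range.

## Working session

There is one attempt and no reset: what is moved stays moved. The work goes in short steps, Python scripts to look and compute and a tool call to move; the robot and the scene stay as the last step left them, time stands still between calls to the robot, and variables do not carry over. Pictures are saved under pics/ and viewed, at most 10 in all, crops included, and the job is handed in when it is done.

Besides the shell and the picture viewer there is one more tool, called after ">>>" as name([rows], argument=value, ...), one row to a line, values as JSON. carry_out: Moves the arm, as the interface text tells. Its arguments: {"type":"object","properties":{"motion":{"type":"array","items":{"type":"object","properties":{"dp":{"type":"array","items":{"type":"number"}},"rotation":{"type":"array","items":{"type":"number"}},"gripper":{"type":"number"}}}},"force":{"type":"number"}},"required":["motion"]}

```bash
mkdir -p pics; ls
python3 - <<'E'
from plant import readout, imaging
import cv2,numpy as np
print(readout.get_state())
ims=[]
for n in ["scene","side"]:
    p,d=imaging.capture(n); np.savez(f"{n}.npz",p=p,d=d); m=imaging.camera_model(n); print(n,m)
    cv2.imwrite(f"pics/{n}0.png",p); ims.append(p)
print(imaging.camera_model("wrist"))
E
```

```text
pics
{'t': 0.0, 'qpos': array([-2.15300903e-01,  3.81190747e-01,  1.29826680e+00, -7.56451392e-06,
        1.46363367e+00, -2.15314527e-01]), 'joint_vel': array([-1.66119688e-05, -1.29184299e-03, -3.97814976e-04,  1.89716272e-04,
        8.65821691e-04,  2.90327734e-04]), 'joint_torque': array([-1.00240642e-03, -4.48466885e+01, -2.31285810e+01, -2.87182611e-04,
        4.73836102e-03,  1.77242771e-05]), 'tool_pos': array([5.49726983e-01, 5.50610572e-05, 2.52712551e-01]), 'eef_rot': array([ 7.07101478e-01,  7.07111688e-01, -4.07559168e-04, -6.28755157e-04]), 'contact_force': array([-0.00418263, -0.13789616,  0.9321657 ]), 'ft_torque': array([ 0.022381  ,  0.00905471, -0.01235411]), 'grip_force': 0.0, 'width': 0.08554404701033196}
scene {'vertical_fov': 43.384193735803315, 'cx': 258.58227024176205, 'cy': 199.44543629295035, 'camera_from_world': array([[-0.65579076,  0.75480949,  0.01418127,  0.34591884],
       [-0.56971038, -0.50712426,  0.64672643,  0.25029983],
       [ 0.49534691,  0.416038  ,  0.76259021, -1.3807771 ],
       [ 0.        ,  0.        ,  0.        ,  1.        ]])}
side {'vertical_fov': 53.695565018634845, 'cx': 258.7313572342102, 'cy': 192.4332273261199, 'camera_from_world': array([[-0.97235205, -0.23281878, -0.0180808 ,  0.56818001],
       [ 0.1390548 , -0.6394746 ,  0.75613226, -0.16228329],
       [-0.187604  ,  0.73271253,  0.65416901, -0.92533421],
       [ 0.        ,  0.        ,  0.        ,  1.        ]])}
{'vertical_fov': 68.54226687639898, 'cx': 258.8302360305309, 'cy': 196.23561696857266, 'mount': array([[-1.19739590e-04,  9.55505835e-01,  2.94972177e-01,
         7.32221374e-02],
       [ 9.99999863e-01, -3.57336835e-05,  5.21687564e-04,
        -5.42864441e-04],
       [ 5.09015954e-04,  2.94972199e-01, -9.55505700e-01,
        -1.20784808e-01],
       [ 0.00000000e+00,  0.00000000e+00,  0.00000000e+00,
         1.00000000e+00]])}
```

View pics/scene0.png

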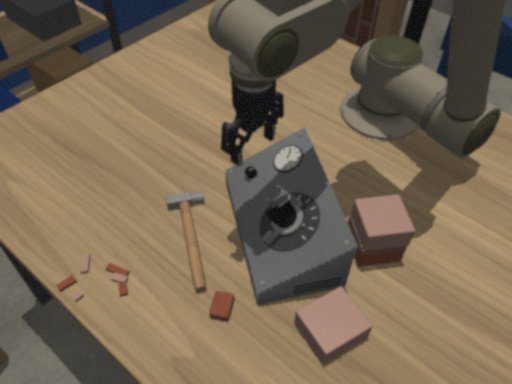

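View pics/side0.png

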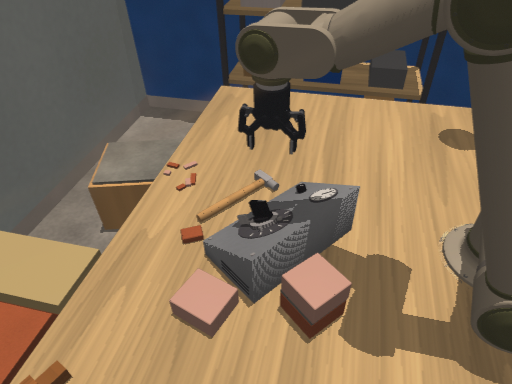

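The scene view shows the box, with the dial centred near (290,221) and ticks on its right (up-slope) side. The trim knob is at (250,172), the hammer on the left, the prism at (380,230), the half brick at (333,322) and the shard at (222,305). The side view shows the same layout from the other side.

```bash
cat > h.py <<'E'
import numpy as np,cv2
from plant import readout, imaging
from scipy.spatial.transform import Rotation as R
def cam(n,st=None):
    m=imaging.camera_model(n); f=192/np.tan(np.radians(m["vertical_fov"]/2))
    if n=="wrist":
        T=np.eye(4); T[:3,:3]=R.from_quat(st["eef_rot"]).as_matrix(); T[:3,3]=st["tool_pos"]
        W=T@m["mount"]
    else: W=np.linalg.inv(m["camera_from_world"])
    return f,m["cx"],m["cy"],W
def cloud(c,d):
    f,cx,cy,W=c; v,u=np.mgrid[:384,:512]
    P=np.stack([(u-cx)/f*d,-(v-cy)/f*d,-d],-1)
    return P@W[:3,:3].T+W[:3,3]
def ray_plane(c,u,v,n,k):  # n.p=k
    f,cx,cy,W=c; r=W[:3,:3]@np.array([(u-cx)/f,-(v-cy)/f,-1]); o=W[:3,3]
    return o+r*(k-n@o)/(n@r)
def proj(c,p):
    f,cx,cy,W=c; q=(np.asarray(p)-W[:3,3])@W[:3,:3]; z=-q[...,2]
    return np.stack([cx+f*q[...,0]/z,cy-f*q[...,1]/z],-1)
def plane(P):
    for _ in range(6):
        m=P.mean(0); n=np.linalg.svd(P-m,full_matrices=False)[2][2]; n*=np.sign(n[2])
        e=(P-m)@n; P=P[abs(e)<max(0.0025,1.5*np.median(abs(e)))]
    return n,n@m,len(P)
E
python3 - <<'E'
from h import *
z=np.load("scene.npz"); c=cam("scene"); C=cloud(c,z["d"])
poly=np.array([[232,178],[300,140],[345,235],[262,285]],np.int32)
m=np.zeros((384,512),np.uint8); cv2.fillPoly(m,[poly],1); m[z["d"]==0]=0
n,k,N=plane(C[m>0]); print(n,k,N,m.sum(),"tilt",np.degrees(np.arccos(n[2])),"yaw",np.arctan2(-n[1],-n[0]))
p=ray_plane(c,290,221,n,k); print(p)
cv2.imwrite("pics/scene_crop.png",cv2.resize(z["p"][125:310,215:370],None,fx=5,fy=3.2*5/3.2*0.64*1.0,interpolation=cv2.INTER_CUBIC) if 0 else cv2.resize(z["p"][170:270,235:345],None,fx=6,fy=6,interpolation=cv2.INTER_CUBIC))
E
```

```text
[ 0.38178284 -0.27872797  0.88122221] 0.26911746089990096 5485 9412 tilt 28.209848892558405 yaw 2.51096963219184
[0.54412146 0.09824347 0.10072877]
```

View pics/scene_crop.png

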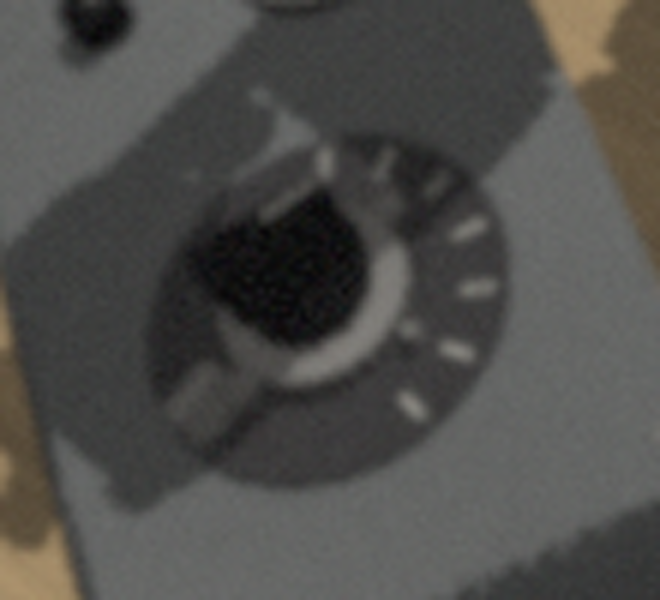

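```bash
cat >> h.py <<'E'
def dialR(yaw,tilt=np.radians(28)):
    return R.from_euler("ZY",[yaw,-tilt]).as_matrix()
def save_dial(o,yaw): np.savez("dial.npz",o=o,yaw=yaw)
def dial():
    z=np.load("dial.npz"); return z["o"],dialR(float(z["yaw"]))
def pol(r,deg,h): a=np.radians(deg); return np.stack([r*np.cos(a),r*np.sin(a),h+0*a],-1)
def step(st,o,D,tgt,xdir_deg):
    """tool offset to reach tgt (dial coords), tool z=-n, tool x along xdir in dial plane"""
    x=D@pol(1,np.float64(xdir_deg),0); z=-D[:,2]; Rt=np.stack([x,np.cross(z,x),z],1)
    Rc=R.from_quat(st["eef_rot"]).as_matrix()
    return Rc.T@(o+D@tgt-st["tool_pos"])*100, R.from_matrix(Rc.T@Rt).as_rotvec()
E
python3 - <<'E'
from h import *
from scipy.optimize import least_squares
c=cam("scene")
tk=np.array([(325,163),(385,160),(437,185),(468,228),(478,288),(457,350),(411,405)])/6+[235,170]
ed=np.array([(147,340),(510,290),(300,488),(380,132),(160,270),(480,390)])/6+[235,170]
n=np.array([0.38178284,-0.27872797,0.88122221]);k=0.26911746
ang=np.array([72,48,24,0,-24,-48,-72.])
def f(x):
    o=x[:3];D=dialR(x[3]); r=proj(c,o+D.dot(pol(x[4],ang,0.003).T).T)-tk
    cc=proj(c,o+(D@pol(.068,np.arange(0,360,2.),0.003).T).T)
    e=[np.min(np.hypot(*(cc-p).T)) for p in ed]
    return np.r_[r.ravel(),e,(n@o-k)*500,(x[3]-2.51)*20]
s=least_squares(f,[.544,.098,.1,2.51,.058]); print(s.x,s.cost); print(f(s.x).round(1))
save_dial(s.x[:3],s.x[3]); o,D=dial(); st=readout.get_state()
print(D[:,2]); 
for xd in (24,204): print(xd,step(st,o,D,np.array([0,0,.16]),xd))
E
```

```text
[0.54533896 0.09775427 0.10040258 2.52614946 0.05640439] 1.9493402584358113
[-0.1  0.3 -0.   0.5 -0.1  0.1  0.3  0.2 -0.  -0.   0.3  0.1  0.6  0.1
  0.3  0.1  0.5  0.1  0.6  1.5  0.2  0.3]
[ 0.38333182 -0.27103554  0.88294759]
24 (array([5.43366539, 5.69136132, 1.10493589]), array([ 0.1392482 ,  0.50863822, -1.34521116]))
204 (array([5.43366539, 5.69136132, 1.10493589]), array([ 0.53617854, -0.14678783,  1.72806957]))
```

>>> carry_out([
  {"dp": [2.7, 2.8, 0.5], "rotation": [0, 0, 0], "gripper": 8.5},
  {"dp": [2.7, 2.9, 0.6], "rotation": [0, 0, 0], "gripper": 8.5},
  {"dp": [0, 0, 0], "rotation": [0.053, -0.0147, 0.173], "gripper": 8.5},
  {"dp": [0, 0, 0], "rotation": [0.053, -0.0147, 0.173], "gripper": 8.5},
  {"dp": [0, 0, 0], "rotation": [0.053, -0.0147, 0.173], "gripper": 8.5},
])

```text
t: 0.72
tool_pos: [0.6069, 0.0543, 0.2419]
eef_rot: [0.863, 0.497, -0.072, -0.041]
contact_force: [-0.6, -0.6, -0.6]
width: 0.0849
grip_force: 0.0
```

>>> carry_out([
  {"dp": [0, 0, 0], "rotation": [0.053, -0.0147, 0.173], "gripper": 8.5},
  {"dp": [0, 0, 0], "rotation": [0.053, -0.0147, 0.173], "gripper": 8.5},
  {"dp": [0, 0, 0], "rotation": [0.053, -0.0147, 0.173], "gripper": 8.5},
  {"dp": [0, 0, 0], "rotation": [0.053, -0.0147, 0.173], "gripper": 8.5},
  {"dp": [0, 0, 0], "rotation": [0.053, -0.0147, 0.173], "gripper": 8.5},
])

```text
t: 1.35
tool_pos: [0.607, 0.0541, 0.2418]
eef_rot: [0.976, 0.078, -0.176, -0.099]
contact_force: [0.5, 0.5, 0.6]
width: 0.085
grip_force: 0.0
```

>>> carry_out([
  {"dp": [0, 0, 0], "rotation": [0.053, -0.0147, 0.173], "gripper": 8.5},
  {"dp": [0, 0, 0], "rotation": [0.053, -0.0147, 0.173], "gripper": 8.5},
  {"dp": [0, 0, 0], "rotation": [0, 0, 0], "gripper": 8.5},
])

```text
t: 1.72
tool_pos: [0.607, 0.0534, 0.2416]
eef_rot: [0.966, -0.096, -0.208, -0.118]
contact_force: [0.5, 0.6, 0.1]
width: 0.085
grip_force: 0.0
```

Run:
```python
from h import *
o,D=dial(); st=readout.get_state(); print(st["t"],st["qpos"],step(st,o,D,np.array([0,0,.16]),204))
c=cam("wrist",st); p,d=imaging.capture("wrist"); np.savez("w1.npz",p=p,d=d,q=st["eef_rot"],x=st["tool_pos"])
pj=lambda q: proj(c,o+(D@np.asarray(q).T).T)
print(pj(pol(np.float64(0),np.zeros(1),.05)), pj(pol(.0564,np.array([72.,0,-72]),.003)))
cv2.imwrite("pics/w1.png",cv2.resize(p,(800,600)))
```

```text
1.725 [-0.1831817   0.67317811  0.88870272  0.21603057  2.01554057  1.63467577] (array([-0.0444911 , -0.08851489,  0.0335091 ]), array([ 0.00337774, -0.00457101, -0.00085926]))
[[255.06486972 201.12315783]] [[295.07036537 221.25631654]
 [234.38431786 233.35333002]
 [200.27076493 181.5676323 ]]
```

View pics/w1.png

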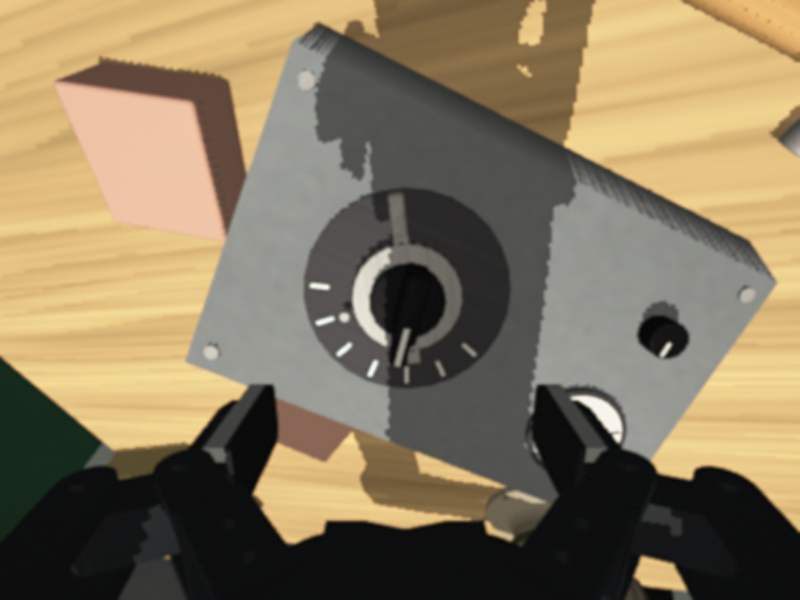

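```bash
cat >> h.py <<'E'
def wfit(c,tk,d,ids=None,w=1):
    from scipy.optimize import least_squares
    ang=np.array([72,48,24,0,-24,-48,-72.]) if ids is None else np.array(ids,float)
    o0=np.load("dial.npz")
    def f(x):
        r=proj(c,x[:3]+(dialR(x[3])@pol(.0564,ang,.003).T).T)-tk
        return np.r_[r.ravel(),(x[:3]-o0["o"])*100*w,(x[3]-o0["yaw"])*30*w]
    s=least_squares(f,np.r_[o0["o"],o0["yaw"]]); return s.x,f(s.x)
E
python3 - <<'E'
from h import *
z=np.load("w1.npz"); st=dict(eef_rot=z["q"],tool_pos=z["x"]); c=cam("wrist",st)
k=512/800; tk=np.array([(469,349),(440,369),(406,375),(373,369),(344,349),(325,321),(319,286)])*k
x,r=wfit(c,tk,z["d"]); print(x,r.round(1))
C=cloud(c,z["d"]); o,D=dial()
L=(C-o)@D
for (u,v) in [(250,200),(500,150),(620,350),(330,140),(250,330),(480,230)]: print(L[int(v*k),int(u*k)].round(4))
save_dial(x[:3],x[3]); o,D=dial()
for (u,v),h in [((407,332),.06),((399,366),.06),((398,198),.031),((402,238),.031),((663,338),.018)]:
    p=D.T@(ray_plane(c,u*k,v*k,D[:,2],D[:,2]@o+h)-o); print(p.round(4),np.degrees(np.arctan2(p[1],p[0])),np.hypot(p[0],p[1]))
E
```

```text
[0.54527208 0.09197645 0.10390315 2.52239505] [-0.1  0.3  0.1 -0.4  0.2 -0.1 -0.2 -0.4 -0.1  0.4 -0.1 -0.1  0.1  0.2
 -0.  -0.6  0.4 -0.1]
[-0.0162 -0.1082  0.0008]
[-0.1051  0.02    0.0013]
[-2.280e-02  1.557e-01 -1.000e-04]
[-0.0694 -0.0757  0.0017]
[ 0.0655 -0.0816  0.0005]
[-0.0578  0.0296  0.0046]
[0.004  0.0014 0.06  ] 18.628776862993014 0.004268062186805146
[0.0235 0.0054 0.06  ] 12.943327658241948 0.024129818493352252
[-0.055  -0.0302  0.031 ] -151.2423242158166 0.06274839202069497
[-0.0361 -0.0194  0.031 ] -151.76563899846747 0.04095827100273473
[-0.044   0.1573  0.018 ] 105.63761180906434 0.16339383380131473
```

Run:
```python
from h import *
from scipy.optimize import least_squares
z=np.load("w1.npz"); st=dict(eef_rot=z["q"],tool_pos=z["x"]); c=cam("wrist",st)
k=512/800; tk=np.array([(469,349),(440,369),(406,375),(373,369),(344,349),(325,321),(319,286)])*k
ang=np.array([72,48,24,0,-24,-48,-72.])
C=cloud(c,z["d"]); m=np.zeros((384,512),np.uint8); cv2.fillPoly(m,[(np.array([[300,80],[560,170],[740,290],[640,380],[560,350],[420,400],[250,350],[220,330]])*k).astype(np.int32)],1); m[z["d"]==0]=0
n,kk,N=plane(C[m>0]); print(n,kk,N,m.sum(),np.degrees(np.arccos(n[2])),np.arctan2(-n[1],-n[0]))
f=lambda x: np.r_[(proj(c,x[:3]+(dialR(x[3])@pol(x[4],ang,.003).T).T)-tk).ravel(),(n@x[:3]-kk)*1000]
s=least_squares(f,[.545,.095,.1,2.52,.056]); x=s.x; print(x,f(x).round(1)); save_dial(x[:3],x[3]); o,D=dial()
L=(C-o)@D
h=L[...,2]; rr=np.hypot(L[...,0],L[...,1])
s=(rr<.034)&(h>.05)&(h<.07)&(z["d"]>0); P=L[s][:,:2]; print(s.sum(),P.mean(0),L[s][:,2].mean()); u=np.linalg.svd(P-P.mean(0))[2][0]; print("bar",np.degrees(np.arctan2(u[1],u[0])), (P-P.mean(0))@u.T and 0 if 0 else np.ptp((P-P.mean(0))@u))
s=(rr<.072)&(rr>.038)&(h>.02)&(h<.04)&(z["d"]>0); P=L[s]; print("tab",s.sum(),P.mean(0),np.degrees(np.arctan2(P[:,1].mean(),P[:,0].mean())))
cv2.imwrite("pics/w1c.png",cv2.convertScaleAbs(cv2.resize(z["p"][110:260,180:340],None,fx=4.5,fy=4,interpolation=cv2.INTER_CUBIC)[:, :],alpha=1.8,beta=15))
```

```text
[ 0.39919749 -0.2873092   0.87068639] 0.2800842765805643 27235 40851 29.461499575560858 2.5177560492595377
[0.54425164 0.0923953  0.10263903 2.52124052 0.05680379] [ 0.   0.4  0.1 -0.4  0.2 -0.  -0.3 -0.4 -0.1  0.4 -0.1 -0.1  0.1  0.2
 -0. ]
932 [-0.00287814 -0.00124591] 0.05731692182861167
bar 9.735569375424376 0.051491133130823236
tab 282 [-0.04651692 -0.02754886  0.02848826] -149.36457696449378
```

View pics/w1c.png

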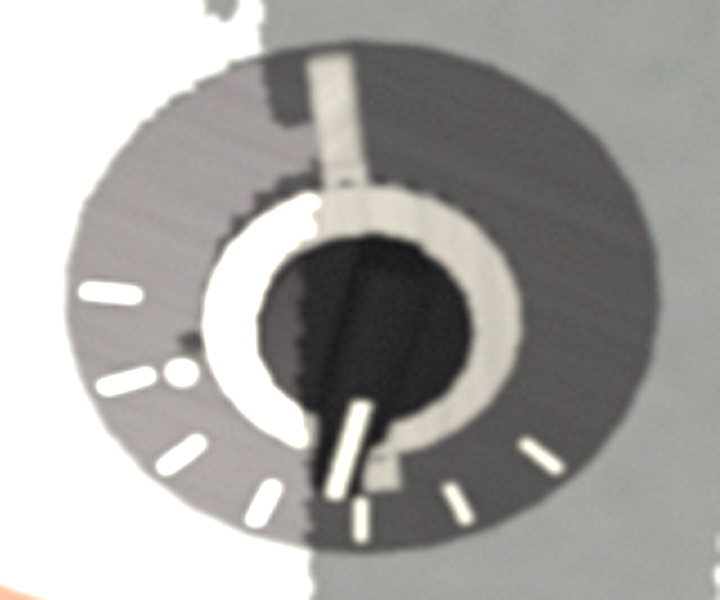

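Run:
```python
from h import *
z=np.load("w1.npz"); st=dict(eef_rot=z["q"],tool_pos=z["x"]); c=cam("wrist",st); o,D=dial()
for a in (0,12,24): print(a,((proj(c,o+(D@pol(np.array([.003,.025]),np.array([a,a]),.06).T).T)-[180,110])*[4.5,4]).round())
print(((proj(c,o+(D@pol(np.array([.0,.042]),np.array([0,-49]),.013).T).T)-[180,110])*[4.5,4]).round())
st=readout.get_state()
print(step(st,o,D,np.array([0,0,.06]),192),step(st,o,D,np.array([0,0,.06]),204))
```

```text
0 [[358. 402.]
 [310. 492.]]
12 [[361. 403.]
 [337. 499.]]
24 [[365. 404.]
 [364. 501.]]
[[362. 327.]
 [180. 374.]]
(array([-0.20375975,  0.41489866,  9.7474709 ]), array([ 0.00581127, -0.00488514,  0.21559788])) (array([-0.20375975,  0.41489866,  9.7474709 ]), array([ 0.0062779 , -0.00424271,  0.00615937]))
```

>>> carry_out([
  {"dp": [-0.2, 0.41, 1.0], "rotation": [0.006, -0.005, 0.11], "gripper": 6},
  {"dp": [0, 0, 3.0], "rotation": [0, 0, 0.106], "gripper": 5},
  {"dp": [0, 0, 3.0], "rotation": [0, 0, 0], "gripper": 4},
  {"dp": [0, 0, 2.0], "rotation": [0, 0, 0], "gripper": 4},
  {"dp": [0, 0, 0], "rotation": [0, 0, 0], "gripper": 4},
])

```text
t: 2.4
tool_pos: [0.5692, 0.0755, 0.1623]
eef_rot: [0.95, -0.198, -0.223, -0.097]
contact_force: [0.1, -0.9, 0.9]
width: 0.0397
grip_force: 0.0
```

Run:
```python
from h import *
o,D=dial(); st=readout.get_state(); print(st["t"],st["qpos"],st["contact_force"],st["width"],step(st,o,D,np.array([0,0,.053]),192))
c=cam("wrist",st); p,d=imaging.capture("wrist")
print(proj(c,o+(D@pol(np.array([.003,.025]),np.array([12.,12]),.06).T).T)*800/512)
cv2.imwrite("pics/w2.png",cv2.convertScaleAbs(cv2.resize(p,(800,600)),alpha=1.6,beta=15))
```

```text
2.4 [-0.1619021   0.66679724  1.13986875  0.21338386  1.77756318  1.81646043] [ 0.14961561 -0.86184061  0.87752216] 0.039739188354067395 (array([0.12998521, 0.10526978, 1.38009455]), array([ 0.00097665,  0.00217159, -0.00019904]))
[[401.71763295 415.58047606]
 [401.88101581 471.9993074 ]]
```

View pics/w2.png

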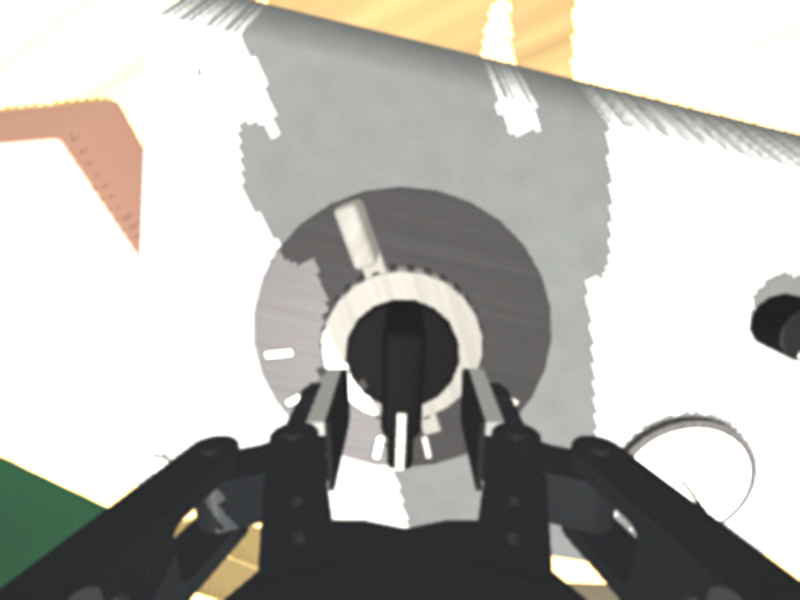

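The bar is upright in the picture, with its white line at x≈400, midway between the fingers and matching the prediction. The pointer sits at about 12°, between detents. Descend and grip.

>>> carry_out([
  {"dp": [0.13, 0.1, 1.35], "rotation": [0, 0.002, 0], "gripper": 3},
  {"dp": [0, 0, 0], "rotation": [0, 0, 0], "gripper": 0.8},
  {"dp": [0, 0, 0], "rotation": [0, 0, 0], "gripper": 0.8},
  {"dp": [0, 0, 0], "rotation": [0, 0, 0], "gripper": 0.8},
], force=35)

```text
t: 2.95
tool_pos: [0.5655, 0.0791, 0.15]
eef_rot: [0.95, -0.199, -0.221, -0.099]
contact_force: [1.3, 10.9, -5.0]
width: 0.0133
grip_force: 37.5
```

Run:
```python
from h import *
o,D=dial(); st=readout.get_state(); print(st["t"],D.T@st["contact_force"],D.T@st["ft_torque"],st["width"],st["grip_force"],step(st,o,D,np.array([0,0,.053]),192))
```

```text
2.95 [ 2.33762469 -9.62852419 -6.95969982] [-1.52972638 -0.05693479  0.00829404] 0.013324851492259739 37.47038125991821 (array([-0.02207222,  0.15295391,  0.0550601 ]), array([-0.00346434, -0.00068107, -0.00098258]))
```

>>> carry_out([
  {"dp": [0, -0.15, 0], "rotation": [0, 0, -0.1], "gripper": 0.8},
  {"dp": [0, 0, 0], "rotation": [0, 0, -0.12], "gripper": 0.8},
  {"dp": [0, 0, 0], "rotation": [0, 0, -0.12], "gripper": 0.8},
  {"dp": [0, 0, 0], "rotation": [0, 0, -0.12], "gripper": 0.8},
  {"dp": [0, 0, 0], "rotation": [0, 0, 0], "gripper": 0.8},
])

```text
t: 3.58
tool_pos: [0.5658, 0.0795, 0.15]
eef_rot: [0.97, 0.023, -0.193, -0.146]
contact_force: [-1.2, 4.4, -5.0]
width: 0.0132
grip_force: 37.6
```

```bash
cat > s.py <<'E'
from h import *
o,D=dial(); st=readout.get_state(); M=R.from_quat(st["eef_rot"]).as_matrix(); x=D.T@M[:,0]
T=M.T@st["ft_torque"]
print("t",st["t"],"q",st["qpos"].round(2),"Ftool",(M.T@st["contact_force"]).round(2),"T",T.round(3),"w",st["width"].round(4) if hasattr(st["width"],"round") else st["width"],"gf",st["grip_force"],"xdir",np.degrees(np.arctan2(x[1],x[0])).round(2),"pos_dial_mm",(1000*D.T@(st["tool_pos"]-o)).round(2))
E
python3 s.py
```

```text
t 3.575 q [-0.16  0.67  1.17  0.22  1.74  1.35] Ftool [ 1.19 -2.72  6.12] T [0.325 0.447 0.005] w 0.01321235671378863 gf 37.58534252643585 xdir -141.69 pos_dial_mm [ 0.11 -1.99 53.55]
```

>>> carry_out([
  {"dp": [0, 0, 0], "rotation": [0, 0, -0.15], "gripper": 0.8},
  {"dp": [0, 0, 0], "rotation": [0, 0, -0.15], "gripper": 0.8},
  {"dp": [0, 0, 0], "rotation": [0, 0, -0.15], "gripper": 0.8},
  {"dp": [0, 0, 0], "rotation": [0, 0, -0.14], "gripper": 0.8},
  {"dp": [0, 0, 0], "rotation": [0, 0, 0], "gripper": 0.8},
])

```text
t: 4.2
tool_pos: [0.5658, 0.0797, 0.15]
eef_rot: [0.921, 0.304, -0.142, -0.196]
contact_force: [-0.4, 7.0, -5.1]
width: 0.0132
grip_force: 37.5
```

```bash
python3 s.py
```

```text
t 4.2 q [-0.16  0.67  1.17  0.22  1.74  0.76] Ftool [ 4.75 -3.05  6.53] T [ 0.077  0.761 -0.03 ] w 0.013188433756808567 gf 37.50652313232422 xdir -107.86 pos_dial_mm [ 0.24 -2.25 53.54]
```

>>> carry_out([
  {"dp": [0, 0, 0], "rotation": [0, 0, -0.05], "gripper": 0.8},
  {"dp": [0, 0, 0], "rotation": [0, 0, 0], "gripper": 0.8},
])

```text
t: 4.45
tool_pos: [0.5659, 0.0798, 0.15]
eef_rot: [0.914, 0.326, -0.137, -0.199]
contact_force: [-0.0, 7.6, -4.6]
width: 0.0131
grip_force: 41.3
```

```bash
python3 s.py
```

```text
t 4.45 q [-0.16  0.67  1.17  0.22  1.74  0.72] Ftool [ 5.48 -3.32  6.16] T [0.324 1.157 0.767] w 0.013113089741662174 gf 41.34983718395233 xdir -105.13 pos_dial_mm [ 0.22 -2.31 53.57]
```

>>> carry_out([
  {"dp": [0, 0, 0], "rotation": [0, 0, 0.164], "gripper": 0.8},
  {"dp": [0, 0, 0], "rotation": [0, 0, 0.164], "gripper": 0.8},
  {"dp": [0, 0, 0], "rotation": [0, 0, 0.164], "gripper": 0.8},
  {"dp": [0, 0, 0], "rotation": [0, 0, 0.164], "gripper": 0.8},
  {"dp": [0, 0, 0], "rotation": [0, 0, 0.164], "gripper": 0.8},
])

```text
t: 5.08
tool_pos: [0.5658, 0.0794, 0.15]
eef_rot: [0.968, -0.067, -0.206, -0.127]
contact_force: [-0.4, 4.2, -4.0]
width: 0.0138
grip_force: 37.5
```

>>> carry_out([
  {"dp": [0, 0, 0], "rotation": [0, 0, 0.164], "gripper": 0.8},
  {"dp": [0, 0, 0], "rotation": [0, 0, 0.164], "gripper": 0.8},
  {"dp": [0, 0, 0], "rotation": [0, 0, 0.162], "gripper": 0.8},
  {"dp": [0, 0, 0], "rotation": [0, 0, 0], "gripper": 0.8},
])

```text
t: 5.58
tool_pos: [0.5656, 0.0792, 0.15]
eef_rot: [0.924, -0.297, -0.23, -0.074]
contact_force: [-2.5, 4.7, -4.8]
width: 0.0133
grip_force: 37.4
```

```bash
python3 s.py
```

```text
t 5.575 q [-0.16  0.67  1.17  0.22  1.74  2.02] Ftool [-1.96 -2.41  6.53] T [ 0.486 -0.106  0.11 ] w 0.013325099390546612 gf 37.4482387304306 xdir 179.89 pos_dial_mm [ 0.14 -1.71 53.59]
```

>>> carry_out([
  {"dp": [0, 0, 0], "rotation": [0, 0, 0], "gripper": 5},
  {"dp": [0, 0, 0], "rotation": [0, 0, 0], "gripper": 5},
  {"dp": [0, 0, -3], "rotation": [0, 0, 0], "gripper": 5},
  {"dp": [0, 0, -4], "rotation": [0, 0, 0], "gripper": 5},
  {"dp": [0, 0, 0], "rotation": [0, 0, 0], "gripper": 5},
])

```text
t: 6.2
tool_pos: [0.5941, 0.0585, 0.2147]
eef_rot: [0.924, -0.298, -0.227, -0.074]
contact_force: [0.6, -0.2, -0.4]
width: 0.0497
grip_force: 0.0
```

```bash
python3 s.py
python3 - <<'E'
from h import *
o,D=dial(); o=o+D@[0,-.0017,0]
st=readout.get_state(); c=cam("wrist",st); p,d=imaging.capture("wrist"); np.savez("w3.npz",p=p,d=d,q=st["eef_rot"],x=st["tool_pos"])
for a in (-24.,0.,24.): print(a,(proj(c,o+(D@pol(np.array([.003,.025]),np.array([a,a]),.06).T).T)*800/512).round())
print((proj(c,o+(D@pol(np.array([.042,.066]),np.array([209.,209]),.031).T).T)*800/512).round())
print(step(st,o,D,pol(.054,np.float64(209),.09),209))
cv2.imwrite("pics/w3.png",cv2.convertScaleAbs(cv2.resize(p,(800,600)),alpha=1.4,beta=15))
E
```

```text
t 6.2 q [-0.18  0.66  0.99  0.22  1.93  2.04] Ftool [ 0.73 -0.25  0.09] T [ 0.004  0.228 -0.013] w 0.0497301149143084 gf 0.0 xdir 179.85 pos_dial_mm [ -0.61  -1.39 127.19]
-24.0 [[397. 351.]
 [379. 390.]]
0.0 [[400. 352.]
 [400. 394.]]
24.0 [[403. 351.]
 [422. 390.]]
[[360. 255.]
 [334. 213.]]
(array([ 4.62794891, -2.64743002,  3.76325498]), array([-0.00181103, -0.00813775, -0.50877339]))
```

View pics/w3.png

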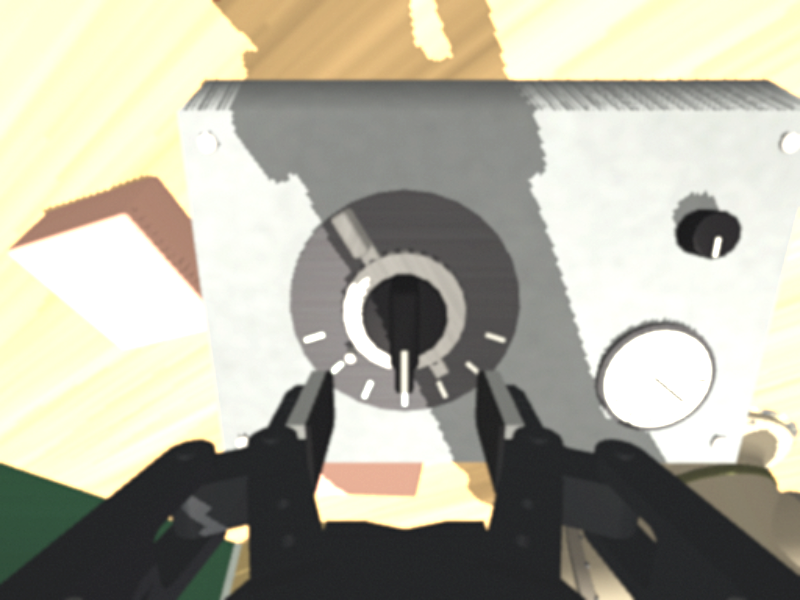

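The selector's white line (404,351)-(404,392) points at the 4th, middle tick, so it is three clicks from the first. The tab lies from (342,212) to (366,257), about 208.5°. Now to the tab.

>>> carry_out([
  {"dp": [2.3, -1.3, 0], "rotation": [0, 0, 0], "gripper": 5},
  {"dp": [2.3, -1.3, 1.5], "rotation": [0, -0.008, -0.17], "gripper": 5},
  {"dp": [0, 0, 1.0], "rotation": [0, 0, -0.17], "gripper": 4},
  {"dp": [0, 0, 1.2], "rotation": [0, 0, -0.16], "gripper": 4},
  {"dp": [0, 0, 0], "rotation": [0, 0, 0], "gripper": 3.6},
])

```text
t: 6.88
tool_pos: [0.6257, 0.0674, 0.1568]
eef_rot: [0.967, -0.061, -0.209, -0.13]
contact_force: [0.5, 0.0, -0.8]
width: 0.0363
grip_force: 0.0
```

```bash
python3 s.py
python3 - <<'E'
from h import *
o,D=dial()
st=readout.get_state(); c=cam("wrist",st); p,d=imaging.capture("wrist"); np.savez("w4.npz",p=p,d=d,q=st["eef_rot"],x=st["tool_pos"])
print((proj(c,o+(D@pol(np.array([.042,.066]),np.array([208.5,208.5]),.031).T).T)*800/512).round())
print(step(st,o+D@[0,-.0010,0],D,pol(.054,np.float64(208.5),.032),208.5))
cv2.imwrite("pics/w4.png",cv2.convertScaleAbs(cv2.resize(p,(800,600)),alpha=1.4,beta=15))
E
```

```text
t 6.875 q [-0.16  0.77  0.94  0.22  1.88  1.55] Ftool [0.77 0.05 0.53] T [-0.046  0.215  0.03 ] w 0.03629232938454436 gf 0.0 xdir -151.66 pos_dial_mm [-45.94 -26.99  85.73]
[[405. 375.]
 [404. 323.]]
(array([0.16907183, 0.11022863, 5.37175969]), array([-0.0034321 ,  0.00871418, -0.00277697]))
```

View pics/w4.png

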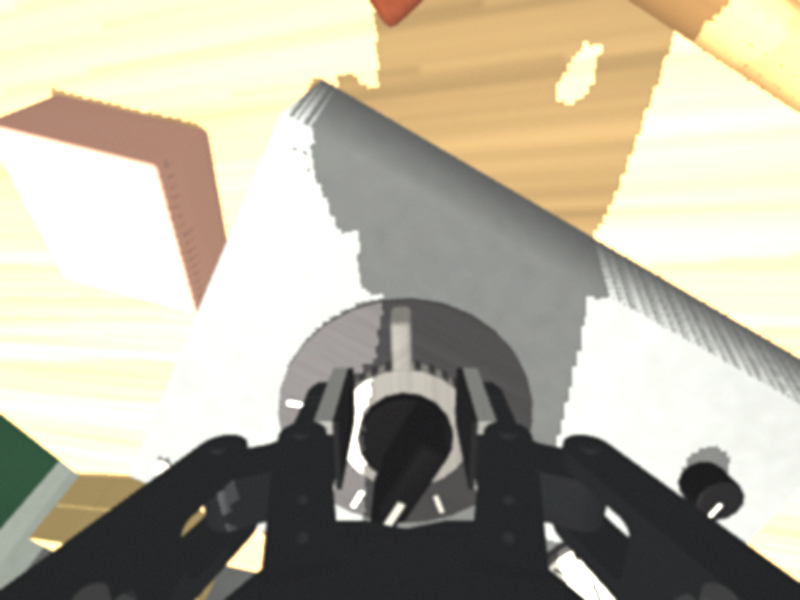

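The tab runs along x≈402, from y=312 to 365, straight ahead between the fingers (finger midline about 403). Descend and pinch.

>>> carry_out([
  {"dp": [0.2, 0.06, 1.7], "rotation": [-0.003, 0.009, 0], "gripper": 3.6},
  {"dp": [0, 0, 1.8], "rotation": [0, 0, 0], "gripper": 3.6},
  {"dp": [0, 0, 1.7], "rotation": [0, 0, 0], "gripper": 3.6},
  {"dp": [0, 0, 0], "rotation": [0, 0, 0], "gripper": 3.6},
])

```text
t: 7.42
tool_pos: [0.608, 0.0807, 0.1108]
eef_rot: [0.969, -0.062, -0.204, -0.128]
contact_force: [-0.2, 0.4, -0.1]
width: 0.0363
grip_force: 0.0
```

```bash
python3 s.py
```

```text
t 7.425 q [-0.15  0.78  1.06  0.22  1.74  1.54] Ftool [-0.21 -0.31  0.28] T [-0.049  0.22  -0.007] w 0.03631177087704342 gf 0.0 xdir -151.72 pos_dial_mm [-47.93 -27.58  34.77]
```

>>> carry_out([
  {"dp": [0, 0, 0.1], "rotation": [0, 0, 0], "gripper": 0.4},
  {"dp": [0, 0, 0], "rotation": [0, 0, 0], "gripper": 0.4},
  {"dp": [0, 0, 0], "rotation": [0, 0, 0], "gripper": 0.4},
  {"dp": [0, 0, 0], "rotation": [0, 0, 0], "gripper": 0.4},
], force=35)

```text
t: 7.92
tool_pos: [0.6087, 0.0808, 0.1111]
eef_rot: [0.969, -0.061, -0.202, -0.128]
contact_force: [4.2, 0.8, 5.1]
width: 0.0078
grip_force: 38.1
```

```bash
python3 s.py
```

```text
t 7.925 q [-0.15  0.78  1.06  0.22  1.73  1.54] Ftool [ 1.66 -2.66 -5.87] T [0.428 0.404 0.185] w 0.0078456949405231 gf 38.051785826683044 xdir -151.57 pos_dial_mm [-48.32 -28.06  35.23]
```

>>> carry_out([
  {"dp": [-0.062, 0.822, 0], "rotation": [0, 0, 0.15], "gripper": 0.4},
  {"dp": [-0.062, 0.822, 0], "rotation": [0, 0, 0.15], "gripper": 0.4},
  {"dp": [0, 0, 0], "rotation": [0, 0, 0], "gripper": 0.4},
])

```text
t: 8.3
tool_pos: [0.6035, 0.065, 0.1084]
eef_rot: [0.949, -0.206, -0.22, -0.097]
contact_force: [3.8, 0.9, 5.1]
width: 0.0077
grip_force: 38.1
```

```bash
python3 s.py
```

```text
t 8.3 q [-0.17  0.77  1.08  0.21  1.72  1.81] Ftool [ 0.48 -2.89 -5.67] T [0.451 0.196 0.241] w 0.007661493807656514 gf 38.07270884513855 xdir -168.89 pos_dial_mm [-53.89 -12.18  35.18]
```

Moving smoothly with low forces.

>>> carry_out([
  {"dp": [-0.062, 0.822, 0], "rotation": [0, 0, 0.15], "gripper": 0.4},
  {"dp": [-0.062, 0.822, 0], "rotation": [0, 0, 0.15], "gripper": 0.4},
  {"dp": [-0.062, 0.822, 0], "rotation": [0, 0, 0.15], "gripper": 0.4},
  {"dp": [-0.062, 0.822, 0], "rotation": [0, 0, 0.15], "gripper": 0.4},
  {"dp": [0, 0, 0], "rotation": [0, 0, 0], "gripper": 0.4},
])

```text
t: 8.93
tool_pos: [0.5819, 0.0406, 0.1101]
eef_rot: [0.846, -0.477, -0.238, -0.027]
contact_force: [2.6, 0.2, 6.0]
width: 0.0078
grip_force: 38.2
```

```bash
python3 s.py
```

```text
t 8.925 q [-0.21  0.74  1.16  0.19  1.69  2.37] Ftool [-1.63 -1.15 -6.27] T [ 0.203 -0.178  0.081] w 0.007791968639089904 gf 38.16120386123657 xdir 156.77 pos_dial_mm [-50.19  20.25  35.1 ]
```

>>> carry_out([
  {"dp": [-0.028, 0.549, 0], "rotation": [0, 0, 0.1], "gripper": 0.4},
  {"dp": [-0.02, 0.5, 0], "rotation": [0, 0, 0.09], "gripper": 0.4},
  {"dp": [-0.005, 0.22, 0], "rotation": [0, 0, 0.04], "gripper": 0.4},
  {"dp": [0, 0, 0], "rotation": [0, 0, 0], "gripper": 0.4},
])

```text
t: 9.43
tool_pos: [0.5726, 0.0356, 0.1126]
eef_rot: [0.787, -0.569, -0.238, -0.001]
contact_force: [8.5, 4.0, 1.6]
width: 0.008
grip_force: 40.3
```

```bash
python3 s.py
```

```text
t 9.425 q [-0.22  0.72  1.19  0.19  1.68  2.58] Ftool [-2.17 -8.6  -3.54] T [ 1.464 -0.124 -0.627] w 0.007988884837176843 gf 40.317113399505615 xdir 143.83 pos_dial_mm [-44.85  29.78  35.15]
```

>>> carry_out([
  {"dp": [0, 0.2, 0], "rotation": [0, 0, 0], "gripper": 0.4},
  {"dp": [0, 0, 0], "rotation": [0, 0, 0], "gripper": 0.4},
])

```text
t: 9.68
tool_pos: [0.5723, 0.0355, 0.1128]
eef_rot: [0.787, -0.569, -0.237, -0.003]
contact_force: [17.4, 7.8, -2.5]
width: 0.008
grip_force: 39.7
```

```bash
python3 s.py
```

```text
t 9.675 q [-0.22  0.72  1.19  0.19  1.67  2.58] Ftool [ -1.86 -19.06  -2.07] T [ 3.157 -0.124 -0.569] w 0.008042498004273596 gf 39.671244621276855 xdir 143.91 pos_dial_mm [-44.64  30.01  35.2 ]
```

>>> carry_out([
  {"dp": [0, 0, 0], "rotation": [0, 0, 0], "gripper": 3.6},
  {"dp": [0, -0.2, 0], "rotation": [0, 0, 0], "gripper": 3.6},
  {"dp": [0, 0, -2], "rotation": [0, 0, 0], "gripper": 3.6},
  {"dp": [0, 0, -4], "rotation": [0, 0, 0], "gripper": 3.6},
  {"dp": [0, 0, -4], "rotation": [0, 0, 0], "gripper": 3.6},
])

```text
t: 10.3
tool_pos: [0.6088, 0.0074, 0.2014]
eef_rot: [0.786, -0.57, -0.241, 0.001]
contact_force: [0.8, 0.3, 0.0]
width: 0.0362
grip_force: 0.0
```

>>> carry_out([
  {"dp": [0, 0, -2], "rotation": [0, 0, 0], "gripper": 3.6},
  {"dp": [-3, 0, 0], "rotation": [0, 0, 0], "gripper": 3.6},
  {"dp": [0, 0, 0], "rotation": [0, 0, 0], "gripper": 3.6},
])

```text
t: 10.68
tool_pos: [0.609, 0.0303, 0.2303]
eef_rot: [0.786, -0.569, -0.24, 0.001]
contact_force: [-0.1, -0.3, 0.8]
width: 0.0363
grip_force: 0.0
```

```bash
python3 s.py
python3 - <<'E'
from h import *
o,D=dial()
st=readout.get_state(); c=cam("wrist",st); p,d=imaging.capture("wrist")
k=800/512
a=(proj(c,o+(D@pol(np.array([.042,.066]),np.array([145.6]*2),.031).T).T)*k).round(); b=(proj(c,o+(D@pol(np.array([.003,.025]),np.zeros(2),.06).T).T)*k).round()
print(a,b,(proj(c,o+D@pol(.042,np.float64(-49),.013))*k).round())
cv2.imwrite("pics/w5.png",cv2.convertScaleAbs(cv2.resize(p,(800,600)),alpha=1.4,beta=15))
E
```

```text
t 10.675 q [-0.22  0.68  0.9   0.2   2.    2.65] Ftool [-0.03  0.46 -0.71] T [ 0.139  0.171 -0.034] w 0.036257532993461634 gf 0.0 xdir 143.78 pos_dial_mm [-18.49  12.92 154.42]
[[401. 277.]
 [400. 234.]] [[407. 370.]
 [431. 400.]] [390. 393.]
```

View pics/w5.png

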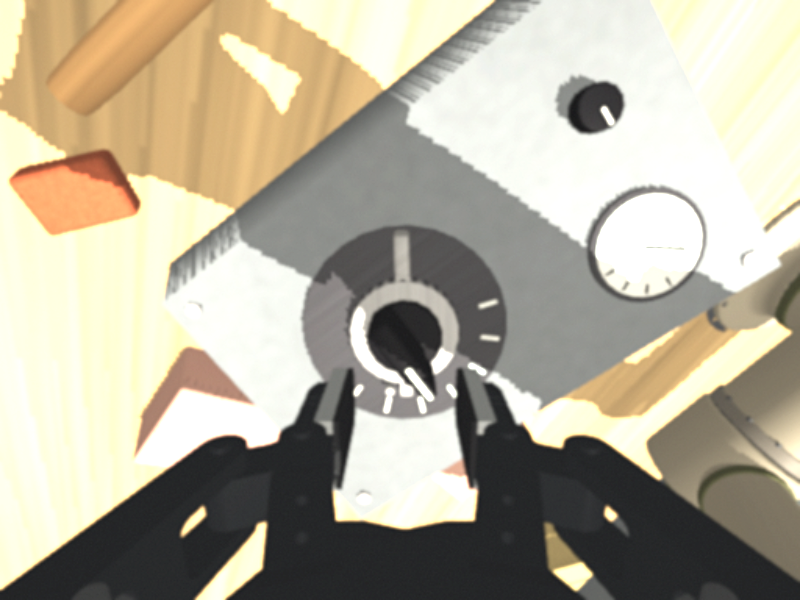

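The tab lies at (401,232)-(402,278) and the selector line at (407,370)-(431,400). Both match the predictions for a tight ring and the fourth click, the lug is at the stop pin, and nothing is touched.

```bash
python3 -c "
from plant import order; print(order.job_done())"
```

```text
the job is handed in; nothing more can be done
None
```

I turned the selector back to its first click and then three clicks clockwise, to the middle tick, turned the lock ring tight against its stop, let go of everything, and handed the job in at about 11 s of the 54 s allowed; the result of the judging was not shown.

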